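# Change over to the next flip-cap sample tube

## Task

Three flip-cap sample tubes stand in the rack and one of the two tall slim ones has been left open: press its cap fully shut, then put the used scoop in the open-topped discard bin, wholly below the rim, and only after that flick the short stout tube's cap open, past upright, so that it stays open. Leave the other tall tube shut, and do not shift the bottle, the pipette or the beaker.

Things in the scene. Friction and masses are not known exactly. Their poses are not given: they have to be found in the camera images.
- rack: Aluminium tube rack, 90 mm (x) by 300 mm (y), fixed to the bench; end plates and rails reach 70 mm high. Origin: centre of its underside. The three tubes stand in a row along its y, 100 mm apart, in any order.
- tall_tube: The tall slim tube that has been left open, a sample tube, round, 40 mm in diameter, 125 mm high without its cap, standing upright and clamped fast in the rack (it cannot be moved or pulled out). Origin: centre of its underside, z up, x from the tab's side to the hinge side. Its cap is a disc 44 mm across and 10 mm thick, its top at z = 135 mm when shut.
- tall_cap (a joint): Hinged flip cap of the open tall tube. 0 = shut flat on the tube, 1.57 = upright, 2.1 = leaning back against its stop; it has a stiff hinge and stays at whatever angle it is left. The hinge axis lies along the tube's y, at x = +24 mm, z = 128 mm in the tube's frame, on the side away from the robot. It starts between 1.7 and 2.05.
- tall_tab (a point): Middle of the thumb tab of the open tall tube's cap: a flat tab 14 mm wide and 6 mm thick that sticks out 26 mm past the cap's rim, across from the hinge; this point is 13 mm from the rim and 13 mm from the tab's end, midway in its thickness, 59 mm from the hinge axis. It moves with the cap; its own x points from the tab to the hinge.
- stout_tube: A short stout sample tube, round, 56 mm in diameter, 90 mm high without its cap, standing upright and clamped fast in the rack (it cannot be moved or pulled out). Origin: centre of its underside, z up, x from the tab's side to the hinge side. Its cap is a disc 60 mm across and 10 mm thick, its top at z = 100 mm when shut.
- stout_cap (a joint): Hinged flip cap of the short stout tube. 0 = shut flat on the tube, 1.57 = upright, 2.1 = leaning back against its stop; it has a stiff hinge and stays at whatever angle it is left. The hinge axis lies along the tube's y, at x = +32 mm, z = 93 mm in the tube's frame, on the side away from the robot. It starts shut.
- stout_tab (a point): Middle of the thumb tab of the stout tube's cap: a flat tab 14 mm wide and 6 mm thick that sticks out 26 mm past the cap's rim, across from the hinge; this point is 13 mm from the rim and 13 mm from the tab's end, midway in its thickness, 75 mm from the hinge axis. It moves with the cap; its own x points from the tab to the hinge.
- other_tube: The other tall slim tube, the same size as the open one but shut, to be left alone, a sample tube, round, 40 mm in diameter, 125 mm high without its cap, standing upright and clamped fast in the rack (it cannot be moved or pulled out). Origin: centre of its underside, z up, x from the tab's side to the hinge side. Its cap is a disc 44 mm across and 10 mm thick, its top at z = 135 mm.
- other_cap (a joint): Hinged flip cap of the other tall tube. 0 = shut flat on the tube, 1.57 = upright, 2.1 = leaning back against its stop; it has a stiff hinge and stays at whatever angle it is left. The hinge axis lies along the tube's y, at x = +24 mm, z = 128 mm in the tube's frame, on the side away from the robot. It starts shut and is to stay shut.
- scoop: The used scoop, pale plastic, 150 mm long and 40 g, lying on the bench beside the rack: a straight bar handle 12 mm wide and 10 mm thick from x = -65 to +40 mm, then a square open-topped bowl 45 mm long, 36 mm wide and 20 mm high to x = +85 mm. Origin: on its underside, near its balance point, with x along the handle to the bowl; grip the handle at x between -40 and +20 mm.
- scoop_bowl (a point): A point at the tip of the scoop's bowl, x = +83 mm, z = 10 mm in the scoop's frame.
- scoop_end (a point): A point at the end of the scoop's handle, x = -63 mm, z = 5 mm in the scoop's frame.
- bin: Discard bin: empty open-topped grey plastic box, 200 mm (its x) by 150 mm (its y), 75 mm high, walls 4 mm, inner floor about 4 mm up; fixed to the bench on the other side of the rack from the scoop. Origin: centre of its underside.
- bottle: Bystander: small white capped bottle, 52 mm in diameter, 85 mm high, standing; origin at the centre of its underside.
- pipette: Bystander: hand pipette 235 mm long, 26 mm wide, 25 mm high, lying in front of the rack along its own x; origin on its underside near its middle.
- beaker: Bystander: glass beaker, 72 mm across, 85 mm high, standing behind the rack; origin at the centre of its underside.
Not all that is in view belongs to the job. Leave any red look-alike of the scoop alone. Leave any red look-alike of the bin alone.

How it is judged:
By the outcome, as a careful person would: the job done as asked, in the order asked, and still so for the second after the job is handed in, with the robot touching nothing.
It also fails if it takes over 67 s, if anything falls off the work surface, if the arm or the gripper's body presses on something with over 40 N, if the wrist force passes 120 N, or if a joint passes its speed limit or range.

## Robot

A 7-joint arm with a two-finger parallel gripper is mounted at the origin on the work surface. World frame = base frame: x ahead of the robot, y to its left, z up, the work surface at z = 0. Lengths are in m, angles in rad, forces in N, time in s.
With the tool pointing down it reaches from about 0.4 to 0.85 m from the base axis. Payload 6.9 kg.
Tool frame: the origin (TCP) lies midway between the tips of the shut fingers; the grasp point (between the pads) lies behind it (ctrl.pinch_z is the z of the grasp point in the tool frame, in m); z points along the fingers, y is the line along which they close (so a half turn about z gives the same grasp; the last joint's range is limited). The gripper opens to 85 mm and grips with 20 to 120 N. Pads are 22 mm wide; open, the fingers measure 114 mm over their backs; the gripper's body (76 mm by 85 mm) begins 54 mm behind the grasp point. The pads swing forward as they close: fully open they stand 13 mm farther back than shut.
Start: joints at [-1.048, 0.507, -0.238, 1.5, 0.126, 1.149, -0.155], TCP at [0.253, 0.571, 0.231] pointing down, gripper open.
Joint ranges: [-3.08, 3.08], [-0.24, 2.05], [-1.43, 1.35], [0, 2.5], [-1.52, 4.66], [0.17, 1.96], [-2.89, 2.89]. Speed limits (rad/s): [2.39, 2.39, 3.14, 3.14, 3.14, 3.14, 3.14].

## Interface

Orientations are given as a unit quaternion [w, x, y, z].
In Python, from station import ctrl, get_state, vision, ticket, models gives the robot as it stands. Calls block until the motion is done:
- ctrl.movep(position, orientation): joint-space move of the TCP to a pose.
- ctrl.movel(position, frame=None, max_speed=0.15): straight line of the TCP; frame=None keeps the orientation; max_speed is the mean speed in m/s.
- ctrl.set_joints(angles): joint-space move.
- ctrl.ungrasp() and ctrl.close_gripper(force=None): open the fingers fully, or close them until they stop; force is the grip in N (None keeps the last).
- ctrl.pause(seconds).
- ctrl.ik(position, orientation): joint angles nearest the present ones, or None.
- get_state(): the state.
- vision.grab_frame(name): name is "scene" or "top"; returns (picture, depth): 400x640x3 uint8, blue, green, red; 400x640 float32, m along the optical axis (not along the pixel's ray), 0 where there is no reading.
- vision.camera_info(name): a dict with "mtx" (3x3 intrinsics, pixels), "R" (3x3) and "t" (3): a world point X has camera coordinates R X + t. Camera axes: x right, y down, z forward; pixel columns grow to the right and rows downward; lengths in m; the calibration is good to about 2 mm. A picture is of the moment at which its call begins. camera_info takes no time and is no camera call.
A pose or a line that the arm cannot do raises ctrl.Unreachable and nothing moves.
- ticket.close_job(): hands the job in; it is judged then, once.
Trained networks look in the newest picture that a camera, given by its name, has taken for a name from the list of things; names that differ only in an ending like _2 or _b are one class to them, and where a whole thing is asked for, a point or a joint stands for the part that bears it (a point fixed in the world has none). Each returns a list of dicts, best first, with "p" (0 to 1); they miss things now and then, are a little off and sometimes report something else, mostly with a low value. They report only what shows in the picture. A call takes as long as a camera call. They do not tell look-alikes from the thing itself.
- models.recognise(camera, target): "point" ([column, row] in pixels, amid what is visible of it).
- models.masks_of(camera, target): "mask" (400x640 bool, what is visible of it) and "point" ([column, row] in pixels, amid what is visible of it).
The state is a dict: "time": time; "qpos": joint angles; "qd": joint speeds; "tau": joint torques, N m; "tcp_pos": TCP position; "eef_rot": TCP orientation; "contact_force": force on the tool from outside, world axes, zero at the start; "wrist_torque": the same for the moment, N m; "width": finger opening in m; "gripper_force": force on a finger pad.
Only numpy, scipy, OpenCV 4.12 (cv2) and the standard library are available. Lean on these libraries where they do the work, as an engineer would, in place of code of your own. Each camera call takes 0.05 s, during which the arm holds its last target. There are 200 camera calls.

## Working session

There is one attempt and no reset: what is moved stays moved. The work goes in short steps, each a Python script; the robot and the scene stay as the last script left them, time stands still between calls to the robot, and variables do not carry over. Pictures are saved under pics/ and viewed, at most 10 in all, crops included, and the job is handed in when it is done.

```bash
ls; mkdir -p pics
cat > h.py <<'E'
import numpy as np, cv2
from station import ctrl, get_state, vision, ticket, models
def cloud(cam, depth):
    c=vision.camera_info(cam); K=np.array(c["mtx"]);R=np.array(c["R"]);t=np.array(c["t"]).ravel()
    v,u=np.mgrid[0:400,0:640]; d=depth
    P=np.stack([(u-K[0,2])/K[0,0]*d,(v-K[1,2])/K[1,1]*d,d],-1)
    return (P-t)@R   # R^T (P-t)
def proj(cam,X):
    c=vision.camera_info(cam); p=np.array(c["mtx"])@(np.array(c["R"])@np.array(X)+np.array(c["t"]).ravel()); return p[:2]/p[2]
E
python3 - <<'E'
from h import *
im={}
for c in("scene","top"):
    p,d=vision.grab_frame(c); cv2.imwrite(f"pics/{c}0.png",p); im[c]=cloud(c,d); ok=d>0
    np.save(f"{c}0.npy",im[c]); np.save(f"{c}0d.npy",d)
    i=vision.camera_info(c); print(c,np.array(i["R"]).round(3).tolist(),np.array(i["t"]).round(3).tolist())
    for n in["rack","tall_tube","tall_cap","tall_tab","stout_tube","stout_cap","stout_tab","other_tube","other_cap","scoop","scoop_bowl","scoop_end","bin","bottle","pipette","beaker"]:
        for r in models.masks_of(c,n)[:3]:
            if r["p"]<.3: continue
            m=r["mask"]&ok; 
            if m.sum()<3: print(n,r["point"],"nodepth");continue
            q=im[c][m]; print(n,round(r["p"],2),np.round(r["point"]),m.sum(),"med",np.median(q,0).round(3),"lo",np.percentile(q,3,0).round(3),"hi",np.percentile(q,97,0).round(3))
s=get_state();print(s["time"],s["tcp_pos"],s["eef_rot"],ctrl.pinch_z,s["contact_force"])
E
```

```text
pics
scene [[-0.059, 0.998, 0.021], [0.62, 0.053, -0.783], [-0.783, -0.033, -0.622]] [0.069, -0.231, 1.962]
rack 0.59 [336. 243.] 2050 med [0.593 0.026 0.01 ] lo [ 0.521 -0.109  0.003] hi [0.629 0.178 0.069]
tall_tube 0.81 [340. 221.] 516 med [0.588 0.033 0.11 ] lo [0.572 0.013 0.017] hi [0.606 0.052 0.196]
tall_tube 0.45 [446. 238.] 3108 med [0.518 0.372 0.024] lo [0.434 0.285 0.   ] hi [0.649 0.448 0.075]
tall_cap 0.55 [341. 209.] 192 med [0.602 0.036 0.167] lo [0.594 0.018 0.139] hi [0.608 0.055 0.205]
tall_tab 0.59 [341. 212.] 217 med [0.601 0.036 0.163] lo [ 0.362  0.016 -0.001] hi [0.608 0.057 0.205]
stout_tube 0.55 [368. 227.] 572 med [0.574 0.129 0.095] lo [0.515 0.105 0.015] hi [0.588 0.156 0.111]
stout_cap 0.5 [368. 218.] 265 med [0.56  0.129 0.107] lo [0.515 0.104 0.096] hi [0.586 0.154 0.112]
stout_tab 0.76 [370. 218.] 272 med [0.559 0.13  0.107] lo [0.508 0.106 0.099] hi [0.587 0.157 0.112]
stout_tab 0.69 [331. 241.] 2197 med [0.593 0.026 0.01 ] lo [ 0.519 -0.108  0.001] hi [0.629 0.18  0.069]
other_tube 0.77 [305. 224.] 478 med [ 0.596 -0.067  0.106] lo [ 0.552 -0.085  
[... 4092 characters left out ...]
.538 -0.088  0.021] hi [ 0.598 -0.05   0.147]
bin 0.62 [196. 290.] 3202 med [0.205 0.4   0.005] lo [ 0.113  0.31  -0.003] hi [0.305 0.467 0.075]
bottle 0.74 [273. 188.] 339 med [0.545 0.127 0.105] lo [0.506 0.103 0.026] hi [0.579 0.155 0.112]
bottle 0.7 [265. 236.] 170 med [0.395 0.173 0.06 ] lo [0.375 0.155 0.039] hi [0.417 0.196 0.089]
pipette 0.82 [330. 232.] 396 med [ 0.405 -0.05   0.02 ] lo [ 0.286 -0.066  0.002] hi [ 0.493 -0.037  0.028]
beaker 0.8 [383. 132.] 433 med [ 0.775 -0.24   0.039] lo [ 0.731 -0.27  -0.001] hi [ 0.797 -0.206  0.085]
1.7 [0.25303904 0.57148096 0.2312961 ] [3.86343197e-06 2.06902630e-01 9.78361539e-01 1.05783881e-05] -0.0187 [ 0.53586088 -0.46849515 -0.31767924]
```

View pictures.

Run:
```python
from h import *
for c,(x0,x1,y0,y1) in{"scene":(150,550,130,330),"top":(150,550,100,330)}.items():
    p=cv2.imread(f"pics/{c}0.png")[y0:y1,x0:x1]; cv2.imwrite(f"pics/{c}0z.png",cv2.resize(p,None,fx=2,fy=2,interpolation=cv2.INTER_CUBIC))
```

```text
(no output)
```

View pics/scene0z.png

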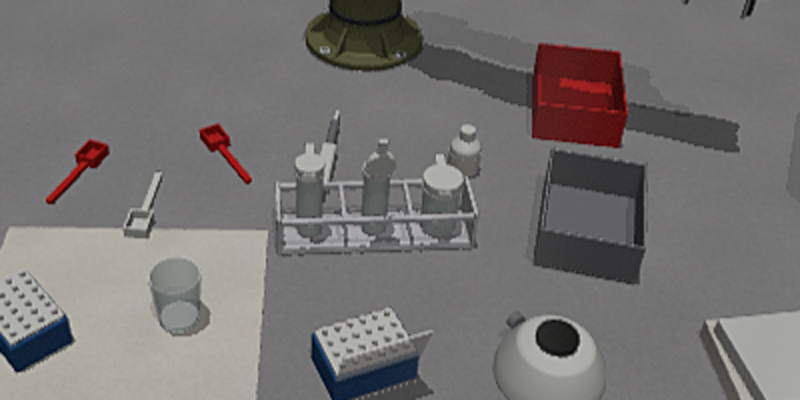

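View pics/top0z.png

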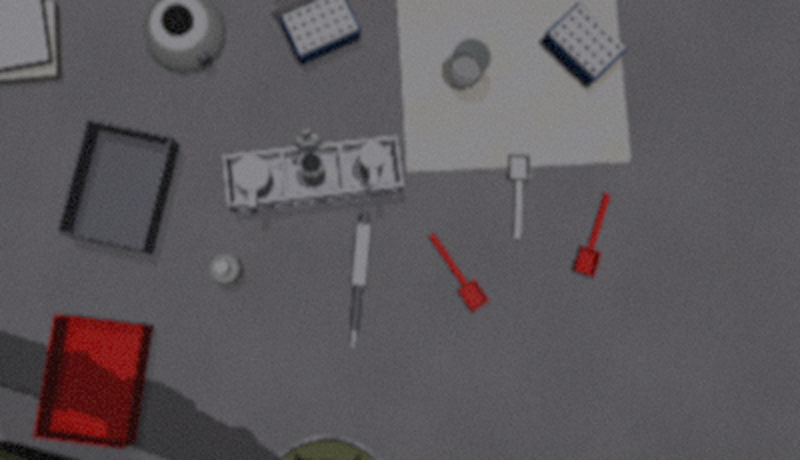

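Run:
```python
from h import *
for c in("scene","top"):
    P=np.load(f"{c}0.npy");d=np.load(f"{c}0d.npy");im=cv2.imread(f"pics/{c}0.png"); ok=d>0
    i=vision.camera_info(c);print(c,"f",i["mtx"][0][0],"cam at",(-np.array(i["R"]).T@np.array(i["t"]).ravel()).round(3))
    b=lambda x0,x1,y0,y1,z0,z1: P[ok&(P[...,0]>x0)&(P[...,0]<x1)&(P[...,1]>y0)&(P[...,1]<y1)&(P[...,2]>z0)&(P[...,2]<z1)]
    for q in((.3,.4,-.15,-.08),(.5,.65,-.25,-.17),(.45,.6,.2,.26)): 
        a=b(*q,-.03,.03);print(" bench",len(a),np.median(a[:,2]).round(4),a[:,2].std().round(4))
    for n,q in(("stout",(.45,.65,.08,.2,.095,.13)),("other",(.45,.68,-.13,-.02,.132,.17)),("open>z.15",(.45,.75,-.02,.08,.15,.25)),("openrim",(.5,.6,0,.07,.125,.14)),("bottle",(.35,.47,.13,.22,.075,.11)),("beaker",(.7,.85,-.3,-.18,.07,.1)),("binrim",(.4,.7,.25,.48,.06,.09)),("scoop",(.42,.7,-.38,-.28,.004,.04)),("rackrail",(.48,.7,-.15,.22,.06,.08))):
        a=b(*q)
        if len(a)<4: print(n,len(a));continue
        (cx,cy),(w,h),an=cv2.minAreaRect((a[:,:2]*1000).astype(np.float32))
        cc,r=cv2.minEnclosingCircle((a[:,:2]*1000).astype(np.float32))
        print(n,len(a),"rect",round(cx),round(cy),round(w),round(h),round(an,1),"lo",a.min(0).round(3),"hi",a.max(0).round(3),"medz",np.median(a[:,2]).round(3))
    a=b(.42,.7,-.38,-.28,.004,.04); m=a[:,:2].mean(0); l=cv2.fitLine((a[:,:2]).astype(np.float32),cv2.DIST_HUBER,0,.005,.005).ravel();print("line",l.round(3))
    for x in np.arange(.46,.64,.01):
        s=a[(a[:,0]>x)&(a[:,0]<=x+.01)]
        if len(s): print("  ",round(x,2),len(s),s[:,1].min().round(3),s[:,1].max().round(3),s[:,2].max().round(3))
```

```text
scene f 487.5413283896749 cam at [1.683 0.008 1.037]
 bench 323 -0.0002 0.0025
 bench 834 0.0007 0.0024
 bench 604 0.0001 0.0023
stout 285 rect 550 126 85 60 34.4 lo [0.5   0.103 0.095] hi [0.594 0.16  0.113] medz 0.107
other 176 rect 574 -71 75 43 24.3 lo [ 0.531 -0.089  0.132] hi [ 0.61  -0.045  0.147] medz 0.142
open>z.15 158 rect 602 36 15 41 5.6 lo [0.593 0.015 0.151] hi [0.61  0.056 0.209] medz 0.172
openrim 34 rect 586 27 43 19 60.9 lo [0.567 0.011 0.125] hi [0.598 0.046 0.139] medz 0.13
bottle 42 rect 403 179 21 22 32.3 lo [0.392 0.167 0.075] hi [0.417 0.191 0.088] medz 0.083
beaker 250 rect 766 -236 70 75 85.1 lo [ 0.728 -0.271  0.07 ] hi [ 0.804 -0.201  0.09 ] medz 0.08
binrim 591 rect 540 366 150 210 78.5 lo [0.426 0.272 0.06 ] hi [0.655 0.459 0.079] medz 0.07
scoop 361 rect 563 -330 99 273 89.9 lo [ 0.426 -0.38   0.004] hi [ 0.7   -0.281  0.024] medz 0.007
rackrail 869 rect 570 33 99 301 6.7 lo [ 0.506 -0.12   0.06 ] hi [0.636 0.184 0.08 ] medz 0.066
line [ 0.999 -0.055  0.574 -0.329]
   0.46 9 -0.37 -0.285 0.012
   0.47 13 -0.363 -0.283 0.012
   0.48 11 -0.363 -0.297 0.0
[... 1318 characters left out ...]
28   0.023] medz 0.006
rackrail 565 rect 566 32 92 300 7.3 lo [ 0.503 -0.122  0.06 ] hi [0.628 0.185 0.08 ] medz 0.066
line [ 1.    -0.023  0.564 -0.33 ]
   0.46 16 -0.343 -0.3 0.014
   0.47 13 -0.36 -0.29 0.013
   0.48 18 -0.367 -0.318 0.014
   0.49 14 -0.354 -0.321 0.017
   0.5 15 -0.346 -0.315 0.012
   0.51 15 -0.378 -0.308 0.015
   0.52 14 -0.375 -0.298 0.012
   0.53 10 -0.354 -0.28 0.016
   0.54 15 -0.372 -0.319 0.017
   0.55 13 -0.379 -0.319 0.014
   0.56 27 -0.365 -0.287 0.023
   0.57 22 -0.365 -0.281 0.023
   0.58 20 -0.38 -0.312 0.022
   0.59 22 -0.379 -0.288 0.02
   0.6 24 -0.363 -0.288 0.022
   0.61 15 -0.366 -0.28 0.018
   0.62 10 -0.377 -0.285 0.009
   0.63 8 -0.359 -0.285 0.009
```

Scene view: the open tall tube is the middle one (341,212), the stout tube is at (370,218) and the shut tall tube at (305,210). The pale scoop is at (222,242) and the grey bin at (445,238). Red look-alikes of both are present. The two views agree to about 4 mm: rack centre (0.568, 0.032), yaw about 7°, tubes standing about 7 mm up.

```bash
cat >> h.py <<'E'
from scipy.spatial.transform import Rotation as Ro
YAW=np.deg2rad(7.0); C=np.array([.568,.032]); Z0=.007
U=np.array([np.cos(YAW),np.sin(YAW)]); V=np.array([-U[1],U[0]])
def pt(x,y,z): return [*(C+x*U+y*V),z]
def quat(yaw):  # tool down, tool x at angle yaw
    x=np.array([np.cos(yaw),np.sin(yaw),0]);z=np.array([0,0,-1.])
    return np.roll(Ro.from_matrix(np.c_[x,np.cross(z,x),z]).as_quat(),1).tolist()
def best(pos,yaw):
    q=get_state()["qpos"]; c=[]
    for k in(0,np.pi):
        j=ctrl.ik(pos,quat(yaw+k))
        if j is not None: c.append((np.abs(np.array(j)-q).max(),k))
    print("ik",c); return quat(yaw+min(c)[1])
def st(msg=""):
    s=get_state(); print(msg,"t",round(s["time"],2),"tcp",np.round(s["tcp_pos"],4),"F",np.round(s["contact_force"],1),"w",round(s["width"],4)); return s
E
python3 - <<'E'
from h import *
ctrl.close_gripper(40)
p=pt(.085,0,.30); q=best(p,YAW); ctrl.movep(p,q); st("above")
ctrl.movel(pt(.085,0,.178),max_speed=.25); s=st("behind"); 
ctrl.movel(pt(.06,0,.178),max_speed=.15); st("touch")
hz=.128+Z0
for th in (1.5,1.25,1.0,.75,.5,.3,.15):
    r=.045; x=.024-r*np.cos(th)+.007*np.sin(th)+.011; z=hz+r*np.sin(th)+.007*np.cos(th)
    ctrl.movel(pt(x,0,z),max_speed=.12); s=st(f"{th}")
    if np.linalg.norm(s["contact_force"])>60: break
p,d=vision.grab_frame("scene"); cv2.imwrite("pics/s1.png",cv2.resize(p[160:280,250:420],None,fx=4,fy=4))
E
```

```text
ik [(np.float64(1.1752711068476365), 0), (np.float64(1.6704183850024332), 3.141592653589793)]
above t 4.84 tcp [0.6523 0.0439 0.2997] F [-0.1  0.1  0.1] w 0.0
behind t 5.48 tcp [0.653  0.0426 0.1791] F [-0.4 -0.3  1.6] w -0.0001
touch t 5.8 tcp [0.6284 0.0392 0.1804] F [ 0.6 -0.1  0.6] w 0.0
1.5 t 6.12 tcp [0.6074 0.0369 0.1813] F [ 0.  -0.2  1. ] w 0.0004
1.25 t 6.38 tcp [0.5957 0.0355 0.1801] F [-0.2  0.9  0.2] w -0.0004
1.0 t 6.62 tcp [0.5845 0.0341 0.1765] F [ 1.1 -0.4  0.2] w -0.0001
0.75 t 6.88 tcp [0.5747 0.0329 0.1706] F [ 0.1  0.  -0. ] w 0.0001
0.5 t 7.12 tcp [0.5668 0.0319 0.1626] F [ 0.   0.1 -0.6] w 0.0001
0.3 t 7.38 tcp [0.5621 0.0314 0.155 ] F [ 0.3 -1.3 -0.5] w 0.0001
0.15 t 7.62 tcp [0.5595 0.031  0.1485] F [ 0.4  0.1 -0.1] w -0.0001
```

View pics/s1.png

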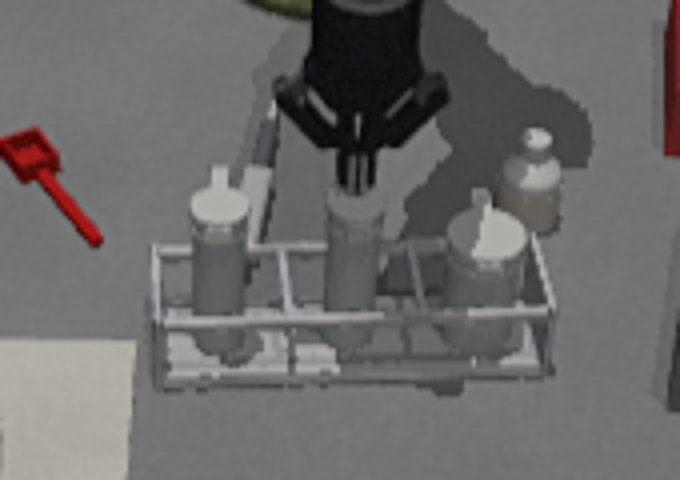

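The cap is nearly down under the closed fingers, seen in the crop at (355,195). Next I press it with force steps and go on to the scoop.

Run:
```python
from h import *
z=.146
while z>.130:
    ctrl.movel(pt(-.012,0,z),max_speed=.1); s=get_state()
    if abs(s["contact_force"][2])>45: break
    z-=.0015
st("pressed %.4f"%z); ctrl.pause(.1)
ctrl.movel(pt(-.012,0,.25),max_speed=.3); st("up")
ctrl.ungrasp()
g=[.522,-.326,.20]; q=best(g,np.deg2rad(-3)); ctrl.movep(g,q); st("over scoop")
for c in("scene","top"):
    p,d=vision.grab_frame(c); cv2.imwrite(f"pics/{c}2.png",p); P=cloud(c,d); ok=d>0
    for n,(x0,x1,y0,y1) in {"tall":(.45,.75,-.02,.08),"other":(.45,.68,-.12,-.03)}.items():
        m=ok&(P[...,0]>x0)&(P[...,0]<x1)&(P[...,1]>y0)&(P[...,1]<y1)&(P[...,2]>.12)&(P[...,2]<.25)
        a=P[m]; print(c,n,len(a),"z med/max",np.median(a[:,2]).round(4),np.percentile(a[:,2],98).round(4),"x",a[:,0].min().round(3),a[:,0].max().round(3))
    m=(P[...,0]>.44)&(P[...,0]<.64)&(P[...,1]>-.37)&(P[...,1]<-.29)&ok
    hsv=cv2.cvtColor(p,cv2.COLOR_BGR2GRAY)
    for x in np.arange(.46,.63,.015):
        k=m&(P[...,0]>x)&(P[...,0]<=x+.015)&(P[...,2]<.04); w=k&(hsv>150)
        if w.sum(): print("  ",x.round(3),w.sum(),np.median(P[w][:,:2],0).round(4),np.median(P[w][:,2]).round(3))
a=cv2.imread("pics/scene2.png")[160:280,180:420];b=cv2.imread("pics/top2.png")[130:280,260:460]
a=cv2.resize(a,(600,300));b=cv2.resize(b,(400,300));cv2.imwrite("pics/s2.png",np.vstack([a,cv2.copyMakeBorder(b,0,0,0,200,0)]))
```

```text
pressed 0.1355 t 9.68 tcp [0.5562 0.0304 0.1413] F [-18.2   1.4  56.5] w 0.0
up t 10.31 tcp [0.5562 0.0307 0.2505] F [ 0.8 -0.7 -0.8] w 0.0
ik [(np.float64(0.6223012238543306), 0), (np.float64(3.259005915322462), 3.141592653589793)]
over scoop t 12.45 tcp [ 0.5231 -0.3242  0.2   ] F [ 1.5 -0.6  0.2] w 0.0855
scene tall 208 z med/max 0.1412 0.1456 x 0.523 0.599
scene other 209 z med/max 0.1414 0.1462 x 0.535 0.614
   0.46 5 [ 0.4707 -0.3255] 0.008
   0.475 6 [ 0.4811 -0.3251] 0.008
   0.49 12 [ 0.498  -0.3246] 0.012
   0.535 3 [ 0.5482 -0.3295] 0.009
   0.55 4 [ 0.5552 -0.3263] 0.011
   0.565 26 [ 0.5719 -0.3328] 0.011
   0.58 29 [ 0.5884 -0.3283] 0.004
   0.595 50 [ 0.6018 -0.3142] 0.001
   0.61 81 [ 0.6174 -0.3297] 0.001
   0.625 98 [ 0.6322 -0.3279] 0.001
top tall 192 z med/max 0.1413 0.1474 x 0.518 0.591
top other 184 z med/max 0.1411 0.1472 x 0.532 0.602
```

View pics/s2.png

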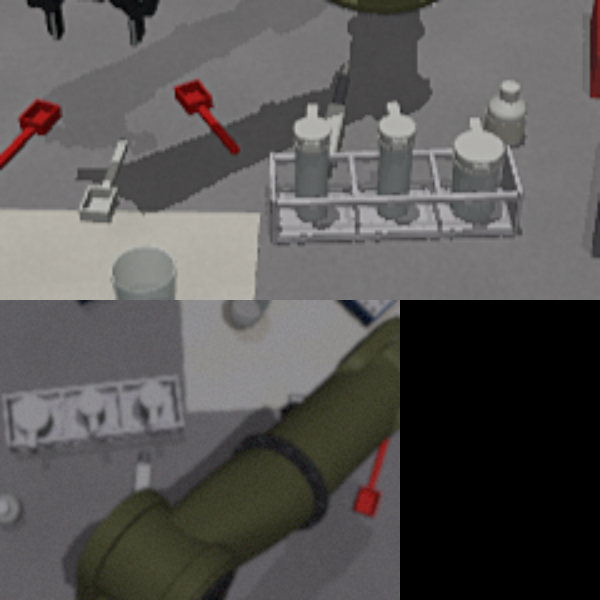

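The tall cap is shut: the tops of both tall caps read z = 0.141. The bystanders look unmoved, and the scoop is clear at crop (105,185). Now the grasp.

Run:
```python
from h import *
ctrl.movel([.520,-.326,.03],max_speed=.3); ctrl.movel([.520,-.326,.006],max_speed=.08); st("down")
ctrl.close_gripper(50); s=st("grip"); print(s["gripper_force"])
if s["width"]>.006:
    ctrl.movel([.520,-.326,.26],max_speed=.25); st("lift")
    p,d=vision.grab_frame("scene"); cv2.imwrite("pics/s3.png",cv2.resize(p[60:280,130:380],None,fx=3,fy=2.7))
    P=cloud("scene",d)
    for r in models.masks_of("scene","scoop"):
        q=P[r["mask"]&(d>0)]
        if len(q): print(r["p"],np.round(r["point"]),q.min(0).round(3),q.max(0).round(3))
```

```text
down t 13.72 tcp [ 0.5198 -0.3259  0.0057] F [-0.   0.3  0.1] w 0.0853
grip t 14.39 tcp [ 0.5201 -0.3261  0.0063] F [-0.4  0.6  3.2] w 0.0097
48.95124614238739
lift t 15.56 tcp [ 0.5195 -0.3254  0.2586] F [-0.7  0.1 -0.1] w 0.0096
0.78 [259. 202.] [ 0.335 -0.267 -0.003] [ 0.471 -0.174  0.025]
0.7 [193. 212.] [ 0.399 -0.487 -0.006] [ 0.547 -0.421  0.025]
0.63 [210. 173.] [ 0.166 -0.447  0.   ] [ 0.618 -0.31   0.276]
```

View pics/s3.png

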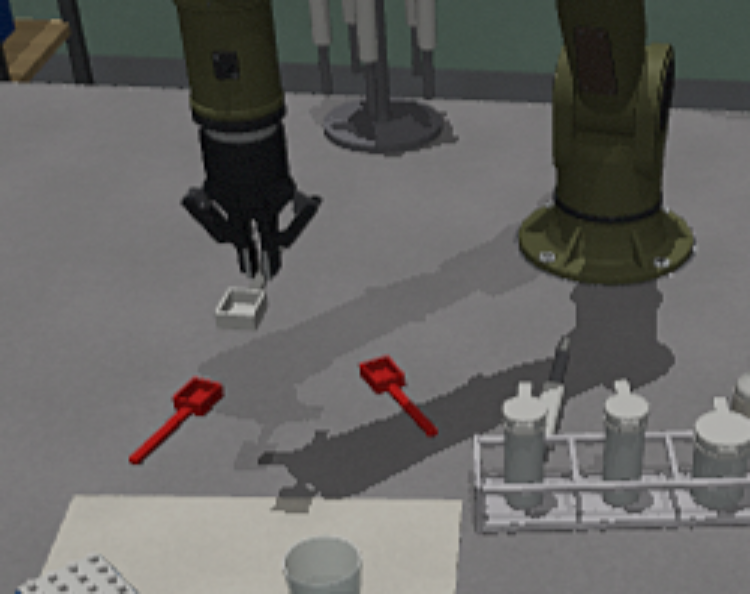

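The scoop is held level by the handle, bowl at crop (240,305). The tip is about 95 mm ahead of the TCP, so its middle is about 20 mm ahead.

Run:
```python
from h import *
a=np.deg2rad(-11.5); B=np.array([.539,.366]); dirx=np.array([np.cos(a),np.sin(a)])
xy=B-.020*dirx
print("k0",ctrl.ik([*xy,.26],quat(a)),"low",ctrl.ik([*xy,.03],quat(a)))
ctrl.movep([*xy,.26],quat(a)); st("over bin")
ctrl.movel([*xy,.12],max_speed=.3); st("mid")
p,d=vision.grab_frame("scene"); p2,_=vision.grab_frame("top")
A=np.vstack([cv2.resize(p[130:290,380:540],(500,300)),cv2.resize(p2[130:260,140:320],(500,300))]); cv2.imwrite("pics/s4.png",A)
```

```text
k0 [-0.95938926  0.54990332  0.53013103  1.42301651 -0.28271261  1.24462045
 -2.17468689] low [-0.94038177  0.78564866  0.4926215   1.69439742 -0.49160632  0.78754683
 -1.98799277]
over bin t 18.12 tcp [0.5202 0.3687 0.2602] F [-0.3 -0.8 -0.5] w 0.0097
mid t 18.74 tcp [0.5205 0.3696 0.121 ] F [0.4 0.2 0.5] w 0.0099
```

View pics/s4.png

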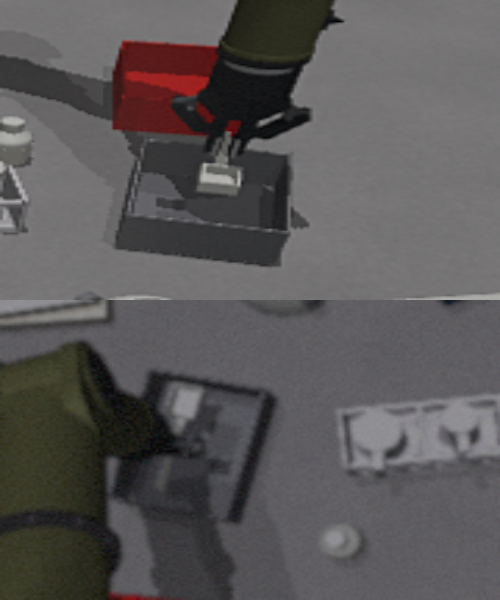

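The scoop sits inside the bin outline in both views, with the bowl at crop (220,178) and (185,402). I lower it, release, and check.

Run:
```python
from h import *
s=get_state(); xy=np.array([.539,.366])-.02*np.array([np.cos(.2007),-np.sin(.2007)])
z=.06
while z>.019:
    ctrl.movel([*xy,z],max_speed=.15); s=get_state()
    if abs(s["contact_force"][2])>6: break
    z-=.01
st("low"); ctrl.ungrasp(); st("rel"); ctrl.movel([*xy,.24],max_speed=.3)
p=pt(-.048,.1,.20); q=best(p,YAW); ctrl.movep(p,q); st("over tab")
for c in("scene","top"):
    im,d=vision.grab_frame(c); P=cloud(c,d); cv2.imwrite(f"pics/{c}5.png",im)
    m=(d>0)&(P[...,0]>.46)&(P[...,0]<.62)&(P[...,1]>.30)&(P[...,1]<.43)&(P[...,2]>.006)&(P[...,2]<.1); print(c,"bin content max z",np.percentile(P[m][:,2],[50,90,99]).round(3) if m.sum() else None)
    m=(d>0)&(P[...,0]>.48)&(P[...,0]<.525)&(P[...,1]>.08)&(P[...,1]<.18)&(P[...,2]>.085)&(P[...,2]<.115); a=P[m]
    if len(a): print(c,"tab",len(a),a.min(0).round(3),a.max(0).round(3),np.median(a,0).round(4))
a=cv2.imread("pics/scene5.png")[150:290,320:540]; cv2.imwrite("pics/s5.png",cv2.resize(a,None,fx=3,fy=3))
```

```text
low t 20.39 tcp [0.519  0.3698 0.0197] F [-0.1  0.7 -0.9] w 0.0099
rel t 21.11 tcp [0.5194 0.37   0.02  ] F [-0.6 -0.1 -0.8] w 0.0852
ik [(np.float64(0.6716551295365767), 0), (np.float64(2.891081081365697), 3.141592653589793)]
over tab t 22.97 tcp [0.5083 0.1268 0.1995] F [0.5 0.8 0.3] w 0.0857
scene bin content max z [0.011 0.056 0.077]
scene tab 24 [0.501 0.123 0.102] [0.524 0.141 0.109] [0.5146 0.1287 0.1058]
top bin content max z [0.012 0.052 0.076]
top tab 23 [0.499 0.121 0.098] [0.516 0.134 0.11 ] [0.5056 0.1265 0.1039]
```

View pics/s5.png

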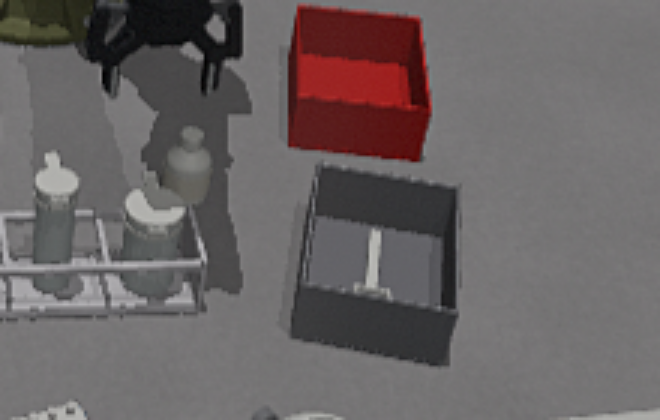

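The scoop lies flat on the bin floor (crop 375,265). The tab top reads about 0.104, as expected (0.103). Now I grip the tab and swing it open.

Run:
```python
from h import *
ctrl.movel(pt(-.048,.1,.12),max_speed=.25); ctrl.movel(pt(-.048,.1,.089),max_speed=.1); st("down")
ctrl.close_gripper(40); s=st("grip")
if s["width"]>.009:
    hz=.093+Z0
    for th in np.arange(.15,1.96,.15):
        ctrl.movel(pt(.032-.08*np.cos(th),.1,hz+.08*np.sin(th)-.011),max_speed=.12); s=st(f"{th:.2f}")
        if np.linalg.norm(s["contact_force"])>60 or s["width"]<.009: print("stop");break
im,d=vision.grab_frame("scene"); cv2.imwrite("pics/s6.png",cv2.resize(im[150:270,290:450],None,fx=4,fy=4))
```

```text
down t 23.99 tcp [0.5088 0.1255 0.0899] F [ 0.8  0.1 -0.4] w 0.0853
grip t 24.64 tcp [0.5078 0.1275 0.0892] F [-1.9  5.   3.7] w 0.0129
0.15 t 24.89 tcp [0.5088 0.1276 0.1011] F [ 0.2  6.5 -2.6] w 0.0127
0.30 t 25.14 tcp [0.5111 0.1278 0.1127] F [-1.3  5.3 -1.2] w 0.0128
0.45 t 25.39 tcp [0.5153 0.1281 0.1238] F [-2.6  5.9 -0.3] w 0.0129
0.60 t 25.64 tcp [0.5214 0.1283 0.1341] F [-2.8  5.1 -0.6] w 0.0129
0.75 t 25.89 tcp [0.5289 0.1287 0.1434] F [-2.1  5.2 -0.4] w 0.013
0.90 t 26.14 tcp [0.538  0.1294 0.1516] F [-2.2  3.9  1. ] w 0.0127
1.05 t 26.39 tcp [0.5479 0.1303 0.1582] F [-1.6  3.8 -0.9] w 0.0125
1.20 t 26.64 tcp [0.5585 0.1312 0.1632] F [-1.7  2.  -3.2] w 0.0126
1.35 t 26.89 tcp [0.5701 0.1323 0.1667] F [-1.8  0.4 -5. ] w 0.0126
1.50 t 27.14 tcp [0.5818 0.1334 0.1685] F [-1.7 -2.8 -3.9] w 0.0128
1.65 t 27.39 tcp [0.5935 0.1344 0.1686] F [-1.8 -4.2 -3. ] w 0.0128
1.80 t 27.64 tcp [0.6056 0.1354 0.167 ] F [-2.5 -6.1 -1.7] w 0.0124
1.95 t 27.89 tcp [0.6174 0.1364 0.1637] F [-1.1 -5.8 -0.9] w 0.013
```

View pics/s6.png

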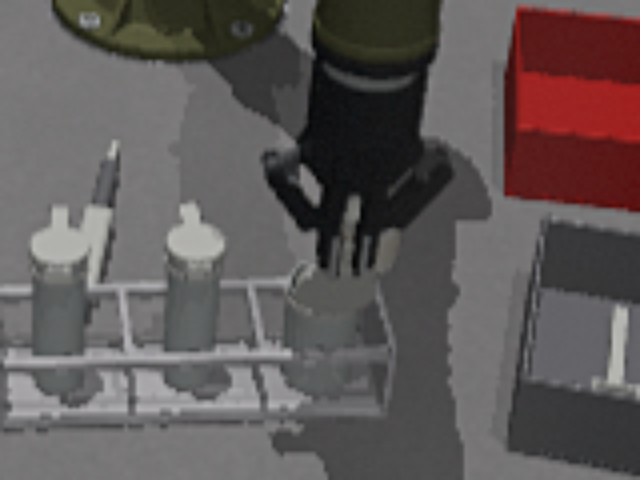

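The cap swung over with the grip, the tab still between the fingers at crop (350,235). I release, retreat straight up, and check everything.

Run:
```python
from h import *
ctrl.ungrasp(); s=st("rel"); p=s["tcp_pos"]
ctrl.movel([p[0],p[1],.30],max_speed=.2); ctrl.movep([.42,.30,.33],quat(YAW)); ctrl.pause(.3); st("clear")
for c in("scene","top"):
    im,d=vision.grab_frame(c); P=cloud(c,d); cv2.imwrite(f"pics/{c}7.png",im)
    for n,(x0,x1,y0,y1,z0,z1) in {"stoutcap":(.45,.75,.09,.18,.118,.2),"tall":(.45,.75,-.02,.08,.12,.25),"other":(.45,.68,-.12,-.03,.12,.25),"bottle":(.35,.45,.14,.22,.07,.11),"beaker":(.7,.85,-.3,-.18,.07,.1)}.items():
        a=P[(d>0)&(P[...,0]>x0)&(P[...,0]<x1)&(P[...,1]>y0)&(P[...,1]<y1)&(P[...,2]>z0)&(P[...,2]<z1)]
        if len(a)>3: print(c,n,len(a),"med",np.median(a,0).round(3),"lo",a.min(0).round(3),"hi",a.max(0).round(3))
        if n=="stoutcap" and len(a)>5: l=np.polyfit(a[:,2],a[:,0],1); print("  lean angle",1.571+np.arctan(l[0]))
a=cv2.imread("pics/scene7.png")[150:290,220:500]; cv2.imwrite("pics/s7.png",cv2.resize(a,(800,400),interpolation=cv2.INTER_CUBIC))
```

```text
rel t 28.64 tcp [0.617  0.1388 0.1633] F [ 0.2 -0.2  0.3] w 0.0856
clear t 30.78 tcp [0.4208 0.2994 0.3298] F [-0.1  0.1  0.2] w 0.0858
scene stoutcap 213 med [0.606 0.133 0.146] lo [0.595 0.104 0.118] hi [0.618 0.162 0.187]
  lean angle 1.7925536801887496
scene tall 209 med [0.576 0.03  0.141] lo [0.524 0.01  0.121] hi [0.599 0.052 0.149]
scene other 210 med [ 0.589 -0.067  0.141] lo [ 0.525 -0.089  0.12 ] hi [ 0.612 -0.045  0.148]
scene bottle 53 med [0.407 0.179 0.081] lo [0.389 0.166 0.07 ] hi [0.419 0.191 0.09 ]
scene beaker 258 med [ 0.76  -0.237  0.08 ] lo [ 0.73  -0.272  0.07 ] hi [ 0.803 -0.201  0.088]
top stoutcap 184 med [0.594 0.132 0.148] lo [0.58  0.104 0.118] hi [0.612 0.163 0.187]
  lean angle 1.9752548737261784
top tall 191 med [0.561 0.03  0.141] lo [0.518 0.012 0.122] hi [0.592 0.051 0.149]
top other 184 med [ 0.574 -0.069  0.141] lo [ 0.531 -0.088  0.123] hi [ 0.603 -0.049  0.149]
top bottle 45 med [0.398 0.177 0.083] lo [0.388 0.166 0.073] hi [0.409 0.189 0.09 ]
top beaker 109 med [ 0.774 -0.239  0.081] lo [ 0.727 -0.27   0.07 ] hi [ 0.798 -0.202  0.091]
```

View pics/s7.png

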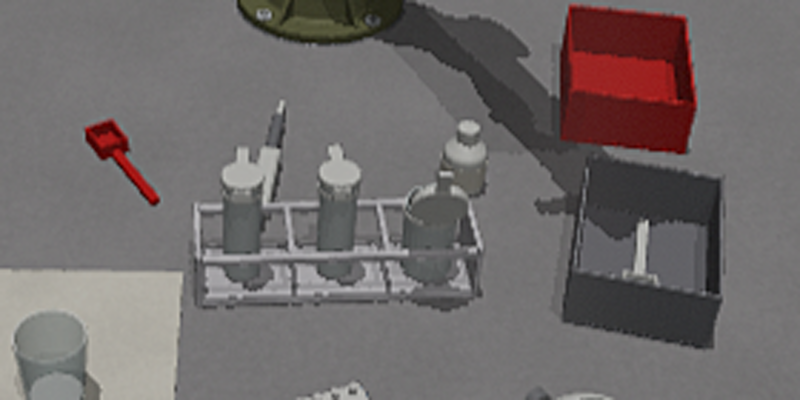

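The stout cap leans back at about 1.8–1.95 rad (crop 437,200). Both tall caps are flat, the scoop is in the bin, and the bottle, pipette and beaker are unmoved.

```bash
python3 -c "
from station import ticket
print(ticket.close_job())"
```

```text
the job is handed in; nothing more can be done
None
```

The job is handed in after about 31 s on the robot's clock: the open tall tube's cap is pressed shut, the scoop lies flat in the grey bin below the rim, and the stout tube's cap was then opened to about 1.8–1.95 rad and stayed; the other tall tube is still shut, the bottle and beaker measured where they were, and the pipette looks undisturbed in the last picture.

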